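Slide the battery pack home under the charger

TASK

Take the yellow battery pack out of its black tray, lay it flat on the bench and let go; then take it anew by its red grip and slide it, brass contacts first, into the charger's free bay (the one below the green lamp) until it is gently pushed fully home against the back of the bay, and let go. Never push or jam it hard against the charger, and leave the grey spare pack in the other bay, the solder reel and the screwdriver where they are.

Things in the scene. Friction and masses are not known exactly. Their poses are not given: they have to be found in the camera images.
- pack: yellow battery pack, 0.4 to 0.8 kg: a box 50 (x) by 150 (y) by 42 (z) mm, red grip on its +y end, brass contacts on its -y end. Origin: centre of the box's underside (grip not counted), z up. It starts flat on the tray's floor, its axes along the tray's within 6 degrees.
- pack_grip (a point): middle of the pack's red grip, an upright fin 12 mm thick (pack's x) on the middle line, standing out of the end face from the pack's y = +75 to +115 mm, z = 7 to 35 mm; this point is at y = +95, z = +21 mm. Same axes as the pack.
- tray: black fixed tray, outside 100 (x) by 230 (y) by 14 (z) mm, walls and floor 4 mm, open above. Origin: centre of its underside, on the bench.
- dock: fixed charger, 200 mm wide (x), 150 mm tall; two bays at its foot open to its own +y. Origin: on the bench in the plane of the mouths, midway between the bays. Bays' middle lines at x = -40 and +40 mm, along y; each 56 mm wide, 50 mm high, the bench its floor, back wall at y = -156 mm. Fully home, a pack's origin is at y = -81 mm, its axes along the dock's, its grip 34 mm out of the mouth.
- dock_brow (a point): middle of the lower edge of the overhang above the mouths, at the dock's y = +12, z = 100 mm. The case is solid: from z = 50 to 100 mm its face is at y = 0, above that the brow juts out to y = +12 mm. So an upright gripper cannot carry the pack home by its grip: lean it about 40 degrees, fingers pointing down and into the bay.
- lamp: round green lamp 22 mm across on a black 34 mm square foot, fixed on the charger's roof (150 mm up) above the free bay, at the dock's y = -81 mm, x = -40 or +40 mm: straight above where the pack's origin lies when home. Origin: centre of the foot's underside.
- spare: grey spare battery pack, otherwise the same as the yellow one, already home in the other bay with its red grip sticking out. Leave it.
- reel: steel solder reel standing on the bench, 52 mm across, 46 mm tall. Origin: centre of its underside. Leave it.
- screwdriver: screwdriver with a red handle lying on the bench, about 200 mm long along its own x. Leave it.
Things that resemble listed ones, but are neither listed nor needed, are in the scene too. Of the things like the pack, leave any that is pink, purple or white; of the rest the larger one is meant.

How it is judged:
By the outcome, as a careful person would: the job done as asked, in the order asked, and still so for the second after the job is handed in, with the robot touching nothing.
It also fails if it takes over 54 s, if anything falls off the work surface, if the arm or the gripper's body presses on something with over 40 N, if the wrist force passes 120 N, or if a joint passes its speed limit or range.

ROBOT

A 6-joint arm with a two-finger parallel gripper is mounted at the origin on the work surface. World frame = base frame: x ahead of the robot, y to its left, z up, the work surface at z = 0. Lengths are in mm, angles in rad, forces in N, time in s.
With the tool pointing down it reaches from about 300 to 875 mm from the base axis. Payload 6.4 kg.
Tool frame: the origin (TCP) lies between the finger pads; the fingertips stand 11 mm ahead of it and the grasp point (between the pads) lies 8 mm behind it; z points along the fingers, y is the line along which they close (so a half turn about z gives the same grasp; the last joint's range is limited). The gripper opens to 88 mm and grips with 3 to 60 N. Pads are 18 mm wide; open, the fingers measure 123 mm over their backs; the gripper's body (75 mm by 187 mm) begins 45 mm behind the grasp point.
Start: joints at [-1.477, 0.181, 1.607, -0, 1.354, -0.206], TCP at [169.83, -549.362, 249.714] pointing down, gripper open.
Joint ranges: [-2.99, 2.99], [-0.89, 2.07], [0.3, 2.58], [-1.14, 4.28], [0, 2.63], [-3.12, 3.12]. Speed limits (rad/s): [2.57, 2.57, 3.01, 3.14, 3.14, 3.14].

INTERFACE

Orientations are given as a unit quaternion [x, y, z, w].
In Python, from station import get_state, camera, hand_in, trace, place_of gives the robot as it stands. The module is installed in compiled form; this text tells all that it offers.
- The arm moves only by the tool drive_tool, never from a script. Its argument "rows" is a list that holds one entry, the list of rows, each a list of 7 numbers: the shift along the tool's x, y, z as a fraction of full scale, then the turn, a rotation vector about the tool's x, y, z as a fraction of full scale, then the closure, from 0 (fully open) to 1 (shut). In form: [[[dx, dy, dz, wx, wy, wz, fingers], ...]]. A call has 1 to 8 rows; each row shifts and turns the commanded pose from where the row before left it, along the tool's axes as they then stand; what a row does not reach is not made up. Full scale, the value 1, is 30 mm for a shift and 6 degrees for a turn. A row lasts 1/12 s, in which the tool goes at most 41.7 mm and 7.16 degrees, less where a joint would pass 70% of its speed; a pose out of reach is approached as far as the arm can. A call with a number of a shift or a turn outside -1 to 1 is refused whole. A call with a gripper value outside its range is refused whole. The fingers move at their own pace and stop on an object; "grip_force" is the grip in N (left out, the last holds). Time passes only in rows, so rows that do not move let the fingers close. It gives the time, the measured TCP pose, the force, the opening and the grip force at its end, in the units of the state.
- get_state(): the state, without advancing time (a new reading comes with each control period).
- camera(name): name is "side" or "top" or "wrist"; returns a dict with "pixels" (384x512x3 uint8, blue, green, red), "fx", "fy", "cx", "cy" (pixels), "k1" (the pictures are not rectified: a ray, as slopes to the right and down, at radius r is drawn at 1 + k1 r^2 times it, then the intrinsics apply), "origin" and "orientation" of the camera in the world. Camera axes: x right, y up, looking along -z (the intrinsics and any distortion apply to the point x, -y, -z); pixel columns grow to the right and rows downward; lengths in mm; the calibration is good to about 2 mm. A picture is of the moment at which its call begins. There is no depth.
- hand_in(): hands the job in; it is judged then, once.
Trained networks look in a picture, given as the dict that the camera call returned (one of the last four; its "shot" number tells which), for a name from the list of things; names that differ only in an ending like _2 or _b are one class to them, and where a whole thing is asked for, a point or a joint stands for the part that bears it (a point fixed in the world has none). Each returns a list of dicts, best first, with "p" (0 to 1); they miss things now and then, are a little off and sometimes report something else, mostly with a low value. They report only what shows in the picture. A call takes as long as a camera call. They do not tell look-alikes from the thing itself.
- trace(query, picture): "pixels" (384x512 bool, what is visible of it) and "rect" ([left, top, width, height] in pixels, round what is visible of it).
- place_of(query, picture): "uv" ([column, row] in pixels: a listed point, or the origin of a listed thing).
The state is a dict: "time": time; "joint_pos": joint angles; "qvel": joint speeds; "tau": joint torques, N m; "position": TCP position; "orientation": TCP orientation; "contact_force": force on the tool from outside, world axes, zero at the start; "ft_torque": the same for the moment, N m; "finger_gap": finger opening in mm; "grasp_force": force on a finger pad.
Only numpy, scipy, OpenCV 4.12 (cv2) and the standard library are available. Lean on these libraries where they do the work, as an engineer would, in place of code of your own. Each camera call takes 0.05 s, during which the arm holds its last target. There are 200 camera calls.

## Working session

There is one attempt and no reset: what is moved stays moved. The work goes in short steps, Python scripts to look and compute and a tool call to move; the robot and the scene stay as the last step left them, time stands still between calls to the robot, and variables do not carry over. Pictures are saved under pics/ and viewed, at most 14 in all, crops included, and the job is handed in when it is done.

Besides the shell and the picture viewer there is one more tool, called after "Call:" by a JSON object that holds its "op" and its "data". drive_tool: Moves the arm, as the interface text tells. Shift numbers are shares of 30 mm and turn numbers shares of 6 degrees, none past 1 either way. Its arguments: {"type":"object","properties":{"rows":{"type":"array"},"grip_force":{"type":"number"}},"required":["rows"]}

```bash
mkdir -p pics
cat > h.py <<'E'
import numpy as np, cv2
from scipy.spatial.transform import Rotation as R
from station import *
def ray(c,uv):
    d=np.array([(uv[0]-c['cx'])/c['fx'],(uv[1]-c['cy'])/c['fy']]); u=d.copy()
    for _ in range(20): u=d/(1+c['k1']*(u@u))
    return np.array(c['origin'],float), R.from_quat(c['orientation']).apply([u[0],-u[1],-1])
def at_z(c,uv,z):
    o,d=ray(c,uv); return o+d*(z-o[2])/d[2]
def proj(c,p):
    q=R.from_quat(c['orientation']).inv().apply(np.array(p,float)-c['origin'])
    u=np.array([q[...,0]/-q[...,2],-q[...,1]/-q[...,2]]).T
    f=1+c['k1']*(u**2).sum(-1,keepdims=True)
    return u*f*[c['fx'],c['fy']]+[c['cx'],c['cy']]
E
cat > a.py <<'E'
from h import *
ims=[]
for n in ['top','side']:
    c=camera(n); ims.append(c['pixels']); cv2.imwrite(f'pics/{n}0.png',c['pixels'])
    print(n,np.round(c['origin']),np.round(R.from_quat(c['orientation']).as_matrix()[:,2],2))
    for q,z in [('pack',4),('pack_grip',25),('tray',0),('dock',0),('dock_brow',100),('lamp',150),('spare',0),('reel',0),('screwdriver',8)]:
        for r in place_of(q,c)[:3]:
            print(q,round(r['p'],2),np.round(r['uv']),np.round(at_z(c,r['uv'],z)))
E
python3 a.py
```

```text
top [ 429.  138. 1052.] [-0.06 -0.03  1.  ]
pack 0.91 [275. 136.] [660.  95.   4.]
pack 0.72 [205. 188.] [498. 303.   4.]
pack 0.72 [159. 191.] [485. 442.   4.]
pack_grip 0.96 [185. 290.] [199. 348.  25.]
pack_grip 0.94 [159. 253.] [301. 429.  25.]
pack_grip 0.9 [254. 121.] [697. 159.  25.]
tray 0.73 [206. 191.] [487. 301.   0.]
tray 0.47 [203. 187.] [500. 308.   0.]
dock 0.95 [347. 187.] [ 510. -122.    0.]
dock 0.26 [316.  99.] [778. -25.   0.]
dock_brow 0.77 [353. 182.] [ 516. -113.  100.]
lamp 0.66 [398. 199.] [ 470. -216.  150.]
reel 0.78 [312.  98.] [778. -13.   0.]
reel 0.67 [353. 184.] [ 518. -140.    0.]
screwdriver 0.91 [215. 112.] [729. 281.   8.]
side [214. 894. 776.] [-0.29  0.71  0.64]
pack 0.91 [224. 302.] [487. 454.   4.]
pack 0.78 [220. 198.] [663. 113.   4.]
pack 0.75 [292. 366.] [290. 544.   4.]
pack_grip 0.91 [354. 302.] [198. 361.  25.]
pack_grip 0.69 [209. 318.] [494. 515.  25.]
pack_grip 0.68 [301. 321.] [300. 450.  25.]
tray 0.62 [251. 256.] [482. 297.   0.]
dock 0.57 [286. 162.] [ 525. -150.    0.]
dock_brow 0.62 [285. 143.] [ 519. -118.  100.]
lamp 0.52 [307. 118.] [ 474. -214.  150.]
spare 0.66 [282. 148.] [ 566. -227.    0.]
reel 0.75 [205. 169.] [783. -15.   0.]
screwdriver 0.62 [177. 228.] [720. 282.   8.]
```

```bash
python3 -c "
import cv2
a=cv2.imread('pics/top0.png');b=cv2.imread('pics/side0.png')
cv2.imwrite('pics/t0.png',cv2.resize(a,(800,600)));cv2.imwrite('pics/s0.png',cv2.resize(b,(800,600)))"
```

```text
(no output)
```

View pics/t0.png

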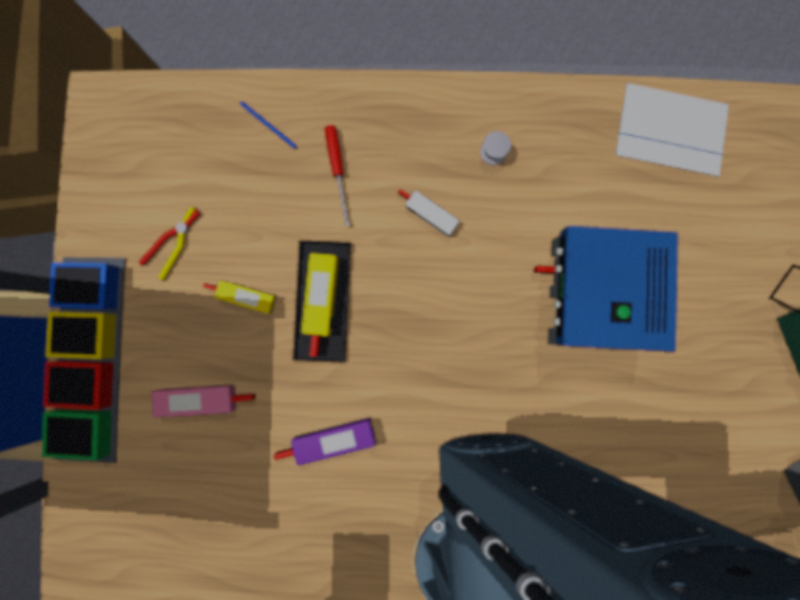

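View pics/s0.png

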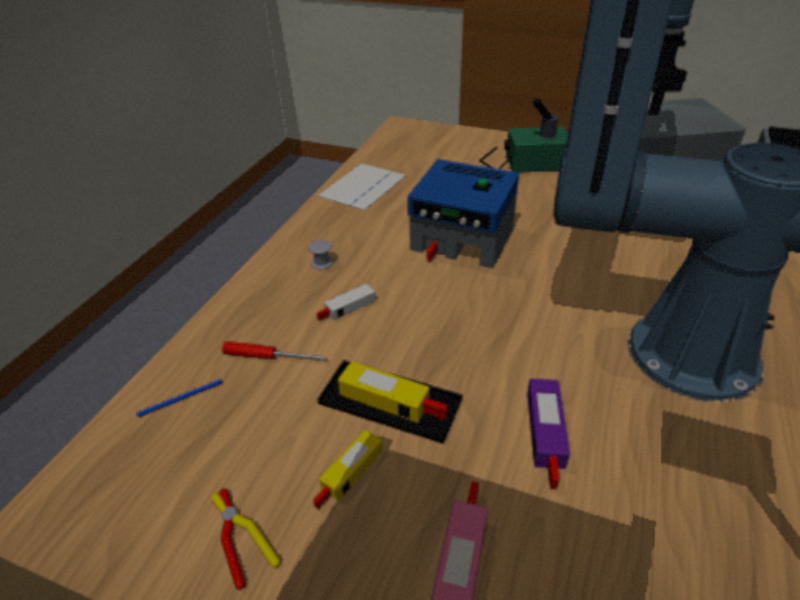

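The candidates (native top pixels) are the yellow pack in the tray (204,188), a smaller yellow one (157,190), pink (123,257), purple (213,282) and white (277,136). The yellow pack in the tray fits, because it is the larger yellow one and it lies in the black tray. The lamp (398,199) sits over the bay nearer the robot. I'll fit the poses and confirm in a crop.

```bash
cat >> h.py <<'E'
from scipy.optimize import minimize
def box(x,y,yaw,xs,ys,zs):
    p=np.array([[a,b,c] for a in xs for b in ys for c in zs],float)
    return R.from_euler('z',yaw,degrees=True).apply(p)+[x,y,0]
def hullmask(c,p,s=4):
    m=np.zeros((384*s,512*s),np.uint8)
    h=cv2.convexHull(((proj(c,p)+.5)*s-.5).round().astype(np.int32)); cv2.fillConvexPoly(m,h,255)
    return cv2.resize(m,(512,384),interpolation=cv2.INTER_AREA)/255.
def fit(views,f,x0,d):
    cost=lambda v:sum(np.abs(hullmask(c,f(v))-m).sum()/m.sum() for c,m in views)
    S=np.vstack([x0]+[np.array(x0)+np.eye(len(x0))[i]*d[i] for i in range(len(x0))])
    r=minimize(cost,x0,method='Nelder-Mead',options=dict(initial_simplex=S,xatol=.05,fatol=1e-4,maxiter=250))
    return r.x,r.fun
def hsv(c,lo,hi,seed,rad):
    h=cv2.cvtColor(c['pixels'],cv2.COLOR_BGR2HSV); m=cv2.inRange(h,np.array(lo),np.array(hi))
    z=np.zeros_like(m); cv2.circle(z,tuple(int(i) for i in seed),rad,255,-1); return m&z
E
cat > b.py <<'E'
from h import *
V={n:camera(n) for n in ['top','side']}
s=get_state(); print(s['time'],np.round(s['position']),np.round(R.from_quat(s['orientation']).as_matrix(),2).tolist())
pv=[];dv=[]
for n,c in V.items():
    g=proj(c,[[498,303,25],[515,-190,125],[472,-196,150]])
    ts=[t for t in trace('pack',c) if abs(np.array(t['rect'][:2])+np.array(t['rect'][2:])/2-g[0]).max()<25]
    y=hsv(c,(18,110,60),(38,255,255),g[0],45)
    k=cv2.convexHull(cv2.findNonZero(cv2.morphologyEx(y,cv2.MORPH_OPEN,np.ones((2,2)))))
    m=np.zeros((384,512),np.uint8); cv2.fillConvexPoly(m,k,1); pv.append((c,m.astype(float)))
    b=hsv(c,(98,110,30),(125,255,255),g[1],75)
    b=cv2.morphologyEx(b,cv2.MORPH_OPEN,np.ones((3,3))); k=cv2.convexHull(cv2.findNonZero(b))
    m2=np.zeros((384,512),np.uint8); cv2.fillConvexPoly(m2,k,1); dv.append((c,m2.astype(float)))
    l=hsv(c,(45,100,60),(85,255,255),g[2],14); yy,xx=np.nonzero(l); print(n,'lamp',at_z(c,(xx.mean(),yy.mean()),160).round(1),m.sum(),m2.sum())
    for q,z in (('tray',0),):
        pass
fp=lambda v:box(*v,(-25,25),(-75,75),(4,46))
fd=lambda v:box(v[0],v[1],v[2],(-100,100),(-v[3],12),(100,150))
P=[fit(w,fp,[498,303,85],[8,8,5]) for w in (pv,pv[:1],pv[1:])]
D=[fit(w,fd,[515,-115,-2,170],[8,8,4,10]) for w in (dv,dv[:1],dv[1:])]
for r in P+D: print(r[0].round(1),round(r[1],3))
c=V['top']; im=cv2.resize(c['pixels'],None,fx=4,fy=4,interpolation=cv2.INTER_CUBIC)
for p in (fp(P[0][0]),fd(D[0][0])):
    h=cv2.convexHull((proj(c,p)*4+1.5).astype(np.int32)); cv2.polylines(im,[h],True,(255,0,255),1)
cv2.imwrite('pics/c1.png',cv2.resize(im[500:1000,500:1800],(800,308)))
E
python3 b.py
```

```text
1.1 [ 170. -549.  250.] [[0.96, 0.3, 0.0], [0.3, -0.96, 0.0], [0.0, -0.0, -1.0]]
top lamp [ 469.8 -214.2  160. ] 2240 5698
side lamp [ 470.8 -213.9  160. ] 2586 2390
[492.9 306.1  84.1] 1.011
[492.6 304.1  85.4] 0.544
[493.2 307.3  84.2] 0.466
[ 511.  -137.3   -1.3  169.3] 0.077
[ 511.2 -138.1   -2.1  169.3] 0.026
[ 509.3 -133.7   -0.7  168.9] 0.035
```

View pics/c1.png

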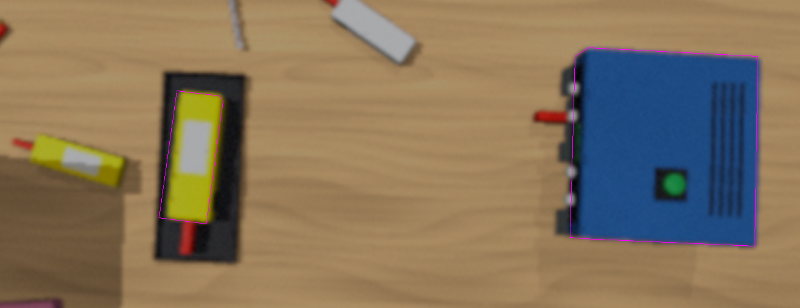

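The crop confirms it: the yellow pack in the tray (crop 195,155) is clearly larger than the yellow one outside it (78,160). The charger outline fits. My yellow mask leaks onto the wood, so I'll refit the pack with trace masks.

```bash
cat > c.py <<'E'
from h import *
pv=[]
for n in ['top','side']:
    c=camera(n); g=proj(c,[498,303,25])
    for t in trace('pack',c):
        r=t['rect']
        if np.hypot(*(np.array(r[:2])+np.array(r[2:])/2-g))<22:
            m=t['pixels'].astype(np.uint8)
            h=cv2.cvtColor(c['pixels'],cv2.COLOR_BGR2HSV); red=((h[...,0]<8)|(h[...,0]>172))&(h[...,1]>120)
            m[red]=0; m=cv2.morphologyEx(m,cv2.MORPH_OPEN,np.ones((3,3)))
            print(n,t['p'],r,m.sum()); pv.append((c,m.astype(float)))
            y,x=np.nonzero(red&(np.hypot(*(np.indices(red.shape)[::-1]-g[:,None,None]))<42)); print('red',at_z(c,(x.mean(),y.mean()),32).round(1)); break
    for t in place_of('tray',c)[:1]: print('tray',at_z(c,t['uv'],0))
fp=lambda v:box(*v,(-25,25),(-75,75),(4,46))
for w in (pv,pv[:1],pv[1:]): 
    r=fit(w,fp,[498,303,85],[8,8,5]); print(r[0].round(1),round(r[1],3))
E
python3 c.py
```

```text
top 0.85 [192.4, 158.0, 24.4, 72.8] 921
red [397.8 305.9  32. ]
tray [484.86211865 298.72480666   0.        ]
side 0.73 [217.1, 231.6, 68.4, 38.4] 1343
red [409.7 316.9  32. ]
tray [486.41529381 303.40409911   0.        ]
[495.  300.9  86.5] 0.198
[494.2 300.2  86. ] 0.107
[497.2 301.6  85.8] 0.072
```

```bash
cat >> h.py <<'E'
def twist(pos,Rm,n):
    """constant row taking the tool to the target in n rows"""
    from scipy.linalg import fractional_matrix_power as fp
    s=get_state(); A=np.eye(4);A[:3,:3]=R.from_quat(s['orientation']).as_matrix();A[:3,3]=s['position']
    B=np.eye(4);B[:3,:3]=Rm;B[:3,3]=pos
    T=np.real(fp(np.linalg.inv(A)@B,1/n))
    print(round(s['time'],2),'rows',n,(T[:3,3]/30).round(3),(np.degrees(R.from_matrix(T[:3,:3]).as_rotvec())/6).round(3),'q',np.round(s['joint_pos'],2))
def down(yaw,lean=0):
    "tool x at yaw (deg), pointing down, then lean about own y"
    return (R.from_euler('z',yaw,degrees=True)*R.from_euler('x',180,degrees=True)*R.from_euler('y',lean,degrees=True)).as_matrix()
E
python3 -c "
from h import *
twist([495.5,301,250],down(176),40)"
```

```text
1.5 rows 40 [ 0.965  0.461 -0.   ] [ 0.     0.    -0.662] q [-1.48  0.18  1.61  0.    1.35 -0.21]
```

Call:
{"op": "drive_tool", "data": {"rows": [[[0.965, 0.461, 0, 0, 0, -0.662, 0], [0.965, 0.461, 0, 0, 0, -0.662, 0], [0.965, 0.461, 0, 0, 0, -0.662, 0], [0.965, 0.461, 0, 0, 0, -0.662, 0], [0.965, 0.461, 0, 0, 0, -0.662, 0], [0.965, 0.461, 0, 0, 0, -0.662, 0], [0.965, 0.461, 0, 0, 0, -0.662, 0], [0.965, 0.461, 0, 0, 0, -0.662, 0]]]}}

```text
time: 2.17
position: [423.6, -524.6, 249.5]
orientation: [0.909, 0.416, 0.0, 0.0]
contact_force: [0.1, -0.4, 1.2]
finger_gap: 88.2
grasp_force: 0.0
```

Call:
{"op": "drive_tool", "data": {"rows": [[[0.965, 0.461, 0, 0, 0, -0.662, 0], [0.965, 0.461, 0, 0, 0, -0.662, 0], [0.965, 0.461, 0, 0, 0, -0.662, 0], [0.965, 0.461, 0, 0, 0, -0.662, 0], [0.965, 0.461, 0, 0, 0, -0.662, 0], [0.965, 0.461, 0, 0, 0, -0.662, 0], [0.965, 0.461, 0, 0, 0, -0.662, 0], [0.965, 0.461, 0, 0, 0, -0.662, 0]]]}}

```text
time: 2.83
position: [624.8, -370.2, 249.4]
orientation: [0.761, 0.649, -0.0, -0.0]
contact_force: [0.7, -0.9, 0.3]
finger_gap: 87.9
grasp_force: 0.0
```

Call:
{"op": "drive_tool", "data": {"rows": [[[0.965, 0.461, 0, 0, 0, -0.662, 0], [0.965, 0.461, 0, 0, 0, -0.662, 0], [0.965, 0.461, 0, 0, 0, -0.662, 0], [0.965, 0.461, 0, 0, 0, -0.662, 0], [0.965, 0.461, 0, 0, 0, -0.662, 0], [0.965, 0.461, 0, 0, 0, -0.662, 0], [0.965, 0.461, 0, 0, 0, -0.662, 0], [0.965, 0.461, 0, 0, 0, -0.662, 0]]]}}

```text
time: 3.5
position: [714.5, -132.9, 249.4]
orientation: [0.554, 0.832, 0.0, -0.0]
contact_force: [0.3, 0.4, 0.9]
finger_gap: 87.7
grasp_force: 0.0
```

Call:
{"op": "drive_tool", "data": {"rows": [[[0.965, 0.461, 0, 0, 0, -0.662, 0], [0.965, 0.461, 0, 0, 0, -0.662, 0], [0.965, 0.461, 0, 0, 0, -0.662, 0], [0.965, 0.461, 0, 0, 0, -0.662, 0], [0.965, 0.461, 0, 0, 0, -0.662, 0], [0.965, 0.461, 0, 0, 0, -0.662, 0], [0.965, 0.461, 0, 0, 0, -0.662, 0], [0.965, 0.461, 0, 0, 0, -0.662, 0]]]}}

```text
time: 4.17
position: [665.8, 116.0, 249.5]
orientation: [0.305, 0.952, 0.0, -0.0]
contact_force: [0.4, 1.0, -0.6]
finger_gap: 88.3
grasp_force: 0.0
```

```bash
python3 -c "
from h import *
print(get_state()['position'])
twist([495.5,301,250],down(176),8)"
```

```text
[665.76341983 116.00307042 249.49666881]
4.17 rows 8 [ 0.956  0.459 -0.002] [ 0.    -0.    -0.657] q [-0.    0.4   1.33  0.    1.41 -0.95]
```

Call:
{"op": "drive_tool", "data": {"rows": [[[0.956, 0.459, 0, 0, 0, -0.657, 0], [0.956, 0.459, 0, 0, 0, -0.657, 0], [0.956, 0.459, 0, 0, 0, -0.657, 0], [0.956, 0.459, 0, 0, 0, -0.657, 0], [0.956, 0.459, 0, 0, 0, -0.657, 0], [0.956, 0.459, 0, 0, 0, -0.657, 0], [0.956, 0.459, 0, 0, 0, -0.657, 0], [0.956, 0.459, 0, 0, 0, -0.657, 0]]]}}

```text
time: 4.83
position: [495.5, 301.0, 249.7]
orientation: [0.035, 0.999, 0.0, 0.0]
contact_force: [-0.3, 0.1, -0.2]
finger_gap: 87.8
grasp_force: 0.0
```

```bash
cat > d.py <<'E'
from h import *
c=camera('wrist'); twist([495.5,301,100],down(176),5); print(get_state()['position'],np.round(c['origin']))
im=cv2.resize(c['pixels'],(800,600)); s=800/512
P=box(495.5,301,86,(-25,25),(-75,75),(4,46))
for e in [(0,2),(2,6),(6,4),(4,0),(1,3),(3,7),(7,5),(5,1)]:
    a,b=(proj(c,P[list(e)])*s).astype(int); cv2.line(im,tuple(map(int,a)),tuple(map(int,b)),(255,0,255),1)
cv2.imwrite('pics/w1.png',im)
E
python3 d.py
```

```text
4.88 rows 5 [-0.034 -0.019  0.997] [ 0.003 -0.007  0.015] q [ 0.35  0.19  1.6   0.    1.36 -1.16]
[490.87081826 304.03095347 249.56810331] [420. 307. 384.]
```

View pics/w1.png

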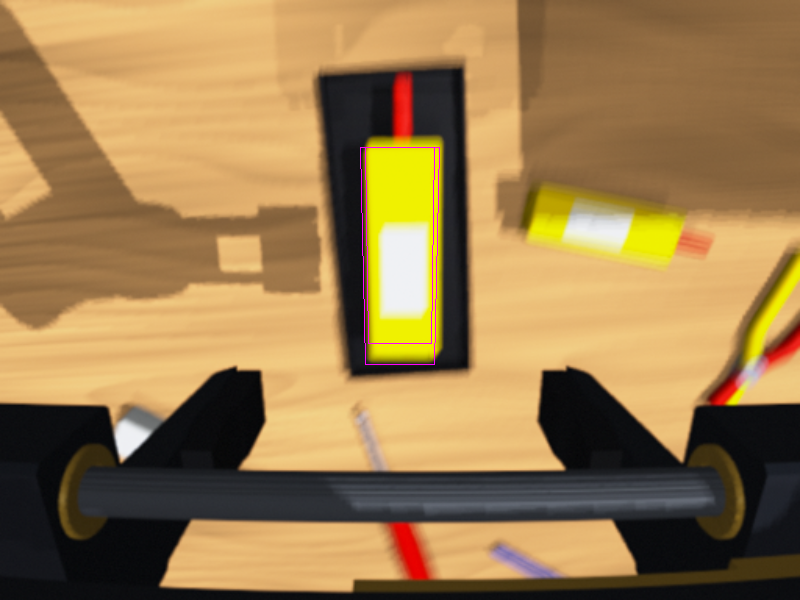

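The wrist picture shows the yellow pack in the tray at (405,250), its red grip up at (403,105), and the smaller yellow pack at (605,225). The image is blurred by motion, so I'll refit now that the arm is still.

```bash
cat > e.py <<'E'
from h import *
def yellow_fit(c,x0,z0,rad=75):
    g=proj(c,[x0[0],x0[1],z0+30])
    m=hsv(c,(22,190,90),(38,255,255),g,rad); m=cv2.morphologyEx(m,cv2.MORPH_OPEN,np.ones((3,3)))
    n,L,S,_=cv2.connectedComponentsWithStats(m); i=1+S[1:,4].argmax(); m=(L==i).astype(np.uint8)
    k=cv2.convexHull(cv2.findNonZero(m)); q=np.zeros_like(m); cv2.fillConvexPoly(q,k,1)
    return fit([(c,q.astype(float))],lambda v:box(*v,(-25,25),(-75,75),(z0,z0+42)),x0,[6,6,4])
if __name__=='__main__':
    for _ in range(2):
        c=camera('wrist'); v,f=yellow_fit(c,[495.5,301,86],4,105); print(v.round(1),round(f,3))
    twist([v[0],v[1],29],down(v[2]+90),8); print(get_state()['position'])
E
python3 e.py
```

```text
[495.  301.   86.1] 0.022
[495.6 300.8  85.9] 0.023
4.98 rows 8 [-0.002 -0.002  0.921] [0.    0.    0.002] q [ 0.34  0.19  1.6   0.    1.36 -1.16]
[495.14664073 301.32692934 249.97832236]
```

Call:
{"op": "drive_tool", "data": {"rows": [[[0, 0, 0.92, 0, 0, 0, 0], [0, 0, 0.92, 0, 0, 0, 0], [0, 0, 0.92, 0, 0, 0, 0], [0, 0, 0.92, 0, 0, 0, 0], [0, 0, 0.92, 0, 0, 0, 0], [0, 0, 0.92, 0, 0, 0, 0], [0, 0, 0.92, 0, 0, 0, 0], [0, 0, 0.92, 0, 0, 0, 0]]]}}

```text
time: 5.65
position: [498.0, 299.1, 27.6]
orientation: [0.038, 0.999, 0.0, 0.0]
contact_force: [-0.0, 0.1, 0.3]
finger_gap: 88.1
grasp_force: 0.0
```

Call:
{"op": "drive_tool", "data": {"rows": [[[0, 0, 0, 0, 0, 0, 0], [0, 0, 0, 0, 0, 0, 0.6], [0, 0, 0, 0, 0, 0, 0.6], [0, 0, 0, 0, 0, 0, 0.6], [0, 0, 0, 0, 0, 0, 0.6], [0, 0, 0, 0, 0, 0, 0.6], [0, 0, 0, 0, 0, 0, 0.6], [0, 0, 0, 0, 0, 0, 0.6]]], "grip_force": 30}}

```text
time: 6.32
position: [496.8, 300.1, 29.2]
orientation: [0.036, 0.999, 0.0, 0.0]
contact_force: [0.6, 0.4, 0.4]
finger_gap: 49.8
grasp_force: 30.0
```

```bash
python3 -c "
from h import *
s=get_state();print(s['position'],s['finger_gap'],s['grasp_force'])"
```

```text
[496.81553747 300.06376645  29.19798884] 49.83830124093803 29.99885004479438
```

Call:
{"op": "drive_tool", "data": {"rows": [[[0, 0, -0.5, 0, 0, 0, 0.6], [0, 0, -0.8, 0, 0, 0, 0.6], [0, 0, -0.9, 0, 0, 0, 0.6], [0, 0, -0.8, 0, 0, 0, 0.6], [0, 0, 0, 0, 0, 0, 0.6]]]}}

```text
time: 6.73
position: [499.0, 301.0, 123.1]
orientation: [0.036, 0.999, 0.001, 0.003]
contact_force: [1.2, 1.2, -5.8]
finger_gap: 49.9
grasp_force: 30.0
```

```bash
python3 -c "
from h import *
s=get_state();print(s['position'],s['finger_gap'],s['contact_force'])
twist([476.5,-5,118],down(88.3),18)"
```

```text
[498.98135737 300.99033393 123.10459207] 49.87378047218325 [ 1.22425312  1.17212974 -5.82912627]
6.73 rows 18 [-0.414 -0.471  0.01 ] [0.004 0.002 0.811] q [ 0.34  0.34  1.69  0.    1.11 -1.16]
```

Call:
{"op": "drive_tool", "data": {"rows": [[[-0.41, -0.47, 0, 0, 0, 0.811, 0.6], [-0.41, -0.47, 0, 0, 0, 0.811, 0.6], [-0.41, -0.47, 0, 0, 0, 0.811, 0.6], [-0.41, -0.47, 0, 0, 0, 0.811, 0.6], [-0.41, -0.47, 0, 0, 0, 0.811, 0.6], [-0.41, -0.47, 0, 0, 0, 0.811, 0.6], [-0.41, -0.47, 0, 0, 0, 0.811, 0.6], [-0.41, -0.47, 0, 0, 0, 0.811, 0.6]]]}}

```text
time: 7.4
position: [545.3, 160.8, 116.2]
orientation: [0.369, 0.929, -0.001, -0.002]
contact_force: [0.5, 0.9, -6.7]
finger_gap: 49.9
grasp_force: 30.0
```

Call:
{"op": "drive_tool", "data": {"rows": [[[-0.41, -0.47, 0, 0, 0, 0.811, 0.6], [-0.41, -0.47, 0, 0, 0, 0.811, 0.6], [-0.41, -0.47, 0, 0, 0, 0.811, 0.6], [-0.41, -0.47, 0, 0, 0, 0.811, 0.6], [-0.41, -0.47, 0, 0, 0, 0.811, 0.6], [-0.41, -0.47, 0, 0, 0, 0.811, 0.6], [-0.41, -0.47, 0, 0, 0, 0.811, 0.6], [-0.41, -0.47, 0, 0, 0, 0.811, 0.6]]]}}

```text
time: 8.07
position: [496.8, 22.4, 116.6]
orientation: [0.658, 0.753, -0.001, -0.001]
contact_force: [-0.3, -0.5, -6.4]
finger_gap: 49.8
grasp_force: 30.0
```

Call:
{"op": "drive_tool", "data": {"rows": [[[-0.41, -0.47, 0, 0, 0, 0.811, 0.6], [-0.41, -0.47, 0, 0, 0, 0.811, 0.6], [0, 0, 0, 0, 0, 0, 0.6], [0, 0, 0, 0, 0, 0, 0.6], [0, 0, 0, 0, 0, 0, 0.6], [0, 0, 0, 0, 0, 0, 0.6]]]}}

```text
time: 8.57
position: [473.0, -3.7, 118.3]
orientation: [0.717, 0.697, -0.0, -0.0]
contact_force: [0.4, -0.1, -7.3]
finger_gap: 49.7
grasp_force: 30.0
```

```bash
cat > f.py <<'E'
from h import *
c=camera('wrist'); c2=camera('top')
s=get_state();print(s['position'],s['finger_gap'],s['contact_force'])
twist([476.5,-5,26],down(88.3),6)
for q,z in (('lamp',150),('dock',0),('dock_brow',100),('spare',0),('pack_grip',21)):
    for r in place_of(q,c)[:2]: print(q,round(r['p'],2),np.round(r['uv']),at_z(c,r['uv'],z).round(1))
cv2.imwrite('pics/w2.png',cv2.resize(c['pixels'],(800,600)))
E
python3 f.py
```

```text
[473.2601274   -3.6641675  118.61416835] 50.00169140002948 [ 1.68730922  0.74866796 -6.74856862]
8.67 rows 6 [-0.007  0.018  0.515] [-0. -0.  0.] q [-0.26  0.12  1.97  0.    1.05 -0.23]
dock 0.74 [304. 322.] [ 514.2 -131.7    0. ]
pack_grip 0.65 [254.  41.] [475.1 106.8  21. ]
```

View pics/w2.png

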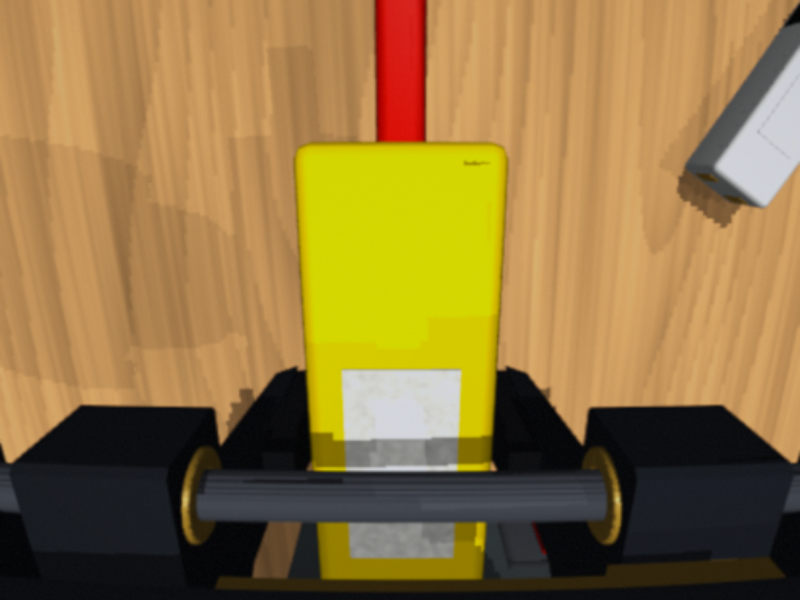

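The wrist picture shows the pack hanging squarely in the fingers with its grip pointing up in the picture (400,70). The white pack at (755,120) is well clear. Next I lay it down.

Call:
{"op": "drive_tool", "data": {"rows": [[[0, 0.02, 0.7, 0, 0, 0, 0.6], [0, 0.02, 0.7, 0, 0, 0, 0.6], [0, 0.02, 0.7, 0, 0, 0, 0.6], [0, 0.02, 0.5, 0, 0, 0, 0.6], [0, 0.02, 0.3, 0, 0, 0, 0.6], [0, 0, 0.15, 0, 0, 0, 0.6], [0, 0, 0, 0, 0, 0, 0.6], [0, 0, 0, 0, 0, 0, 0.6]]]}}

```text
time: 9.58
position: [476.6, -4.3, 27.9]
orientation: [0.718, 0.696, 0.0, 0.0]
contact_force: [0.6, -0.2, -6.2]
finger_gap: 49.8
grasp_force: 30.0
```

Call:
{"op": "drive_tool", "data": {"rows": [[[0, 0, 0.05, 0, 0, 0, 0.6], [0, 0, 0.04, 0, 0, 0, 0.6], [0, 0, 0, 0, 0, 0, 0.6]]]}}

```text
time: 9.83
position: [476.5, -4.4, 25.2]
orientation: [0.718, 0.696, 0.0, 0.0]
contact_force: [-0.2, 0.4, -5.4]
finger_gap: 49.9
grasp_force: 30.0
```

Call:
{"op": "drive_tool", "data": {"rows": [[[0, 0, 0.02, 0, 0, 0, 0.6], [0, 0, 0, 0, 0, 0, 0], [0, 0, 0, 0, 0, 0, 0], [0, 0, 0, 0, 0, 0, 0], [0, 0, 0, 0, 0, 0, 0], [0, 0, 0, 0, 0, 0, 0]]]}}

```text
time: 10.33
position: [476.3, -4.3, 24.3]
orientation: [0.718, 0.696, 0.0, 0.0]
contact_force: [0.7, -0.8, -0.7]
finger_gap: 81.2
grasp_force: 0.0
```

Call:
{"op": "drive_tool", "data": {"rows": [[[0, 0, -0.5, 0, 0, 0, 0], [0, 0, -1, 0, 0, 0, 0], [0, 0, -1, 0, 0, 0, 0], [0, 0, -1, 0, 0, 0, 0], [0, 0, -1, 0, 0, 0, 0], [0, 0, -0.5, 0, 0, 0, 0], [0, 0, 0, 0, 0, 0, 0], [0, 0, 0, 0, 0, 0, 0]]]}}

```text
time: 11.0
position: [476.5, -4.4, 174.7]
orientation: [0.718, 0.696, 0.001, 0.001]
contact_force: [0.0, 1.2, -0.0]
finger_gap: 87.9
grasp_force: 0.0
```

```bash
cat > g.py <<'E'
from h import *
from e import yellow_fit
for n in ('wrist','top','side'):
    c=camera(n)
    try: v,f=yellow_fit(c,[476,-4.5,-2],0,170 if n=='wrist' else 60); print(n,v.round(1),round(f,3))
    except Exception as e: print(n,e)
    cv2.imwrite(f'pics/{n}3.png',c['pixels'])
s=get_state();print(s['time'],s['position'],s['finger_gap'],np.round(s['joint_pos'],2))
E
python3 g.py
```

```text
wrist [476.5  -1.7  -1.8] 0.022
top [476.    1.5  -2. ] 1.99
side [485.3  -5.4   6.9] 0.974
11.15 [474.91511071  -3.97761044 172.39935081] 88.41381116393758 [-0.26  0.05  1.92  0.    1.18 -0.23]
```

```bash
python3 -c "
from h import *
M=down(88.2,-40); print(M.round(2).tolist())
g=np.array([479.6,97.5,26]); print(g+8*M[:,2], g-142*M[:,2])
twist(g-142*M[:,2],M,10)"
```

```text
[[0.02, 1.0, -0.02], [0.77, -0.03, -0.64], [-0.64, 0.0, -0.77]]
[479.43847643  92.36023654  19.87164446] [482.46704344 188.73080146 134.77831092]
11.15 rows 10 [ 0.663  0.005 -0.081] [-0.003 -0.667  0.001] q [-0.26  0.05  1.92  0.    1.18 -0.23]
```

Call:
{"op": "drive_tool", "data": {"rows": [[[0.663, 0.005, -0.08, 0, -0.667, 0, 0], [0.663, 0.005, -0.08, 0, -0.667, 0, 0], [0.663, 0.005, -0.08, 0, -0.667, 0, 0], [0.663, 0.005, -0.08, 0, -0.667, 0, 0], [0.663, 0.005, -0.08, 0, -0.667, 0, 0], [0.663, 0.005, -0.08, 0, -0.667, 0, 0], [0.663, 0.005, -0.08, 0, -0.667, 0, 0], [0.663, 0.005, -0.08, 0, -0.667, 0, 0]]]}}

```text
time: 11.82
position: [481.5, 153.7, 153.1]
orientation: [0.689, 0.669, -0.2, 0.193]
contact_force: [0.6, -0.2, 0.0]
finger_gap: 88.1
grasp_force: 0.0
```

Call:
{"op": "drive_tool", "data": {"rows": [[[0.663, 0.005, -0.08, 0, -0.667, 0, 0.3], [0.663, 0.005, -0.08, 0, -0.667, 0, 0.3], [0, 0, 0, 0, 0, 0, 0.3], [0, 0, 0, 0, 0, 0, 0.3], [0, 0, 0, 0, 0, 0, 0.3], [0, 0, 0, 0, 0, 0, 0.3]]]}}

```text
time: 12.32
position: [483.7, 187.3, 136.7]
orientation: [0.675, 0.654, -0.245, 0.238]
contact_force: [-0.8, 0.4, 0.0]
finger_gap: 61.7
grasp_force: 0.0
```

```bash
cat > i.py <<'E'
from h import *
s=get_state();print(s['position'],s['finger_gap'],np.round(s['joint_pos'],2))
M=down(88.2,-40); g=np.array([479.6,97.5,26]); twist(g-142*M[:,2],M,4)
c=camera('wrist'); im=cv2.resize(c['pixels'],(800,600)); s=800/512
print(c['origin'])
def dr(P,col):
    for e in [(0,2),(2,6),(6,4),(4,0),(1,3),(3,7),(7,5),(5,1),(0,1),(2,3),(4,5),(6,7)]:
        a,b=(proj(c,P[list(e)])*s).astype(int); cv2.line(im,tuple(map(int,a)),tuple(map(int,b)),col,1)
D=(512,-136,-1.7)
dr(box(476.5,-2.5,-1.8,(-25,25),(-75,75),(0,42)),(255,0,255))
for x in (-40,40): dr(box(*D,(x-28,x+28),(-1,0),(0,50)),(0,255,0))
dr(box(*D,(-100,100),(-81,12),(100,150)),(255,255,0))
cv2.imwrite('pics/w4.png',im); cv2.imwrite('pics/w4raw.png',c['pixels'])
E
python3 i.py
```

```text
[483.74305747 187.32089876 136.74874082] 61.668678614590334 [ 0.47  0.49  1.61 -0.6   1.45  0.7 ]
12.32 rows 4 [ 0.019 -0.011  0.005] [ 0.    -0.001 -0.002] q [ 0.47  0.49  1.61 -0.6   1.45  0.7 ]
[488.82073403 332.91143003 191.22261512]
```

View pics/w4.png

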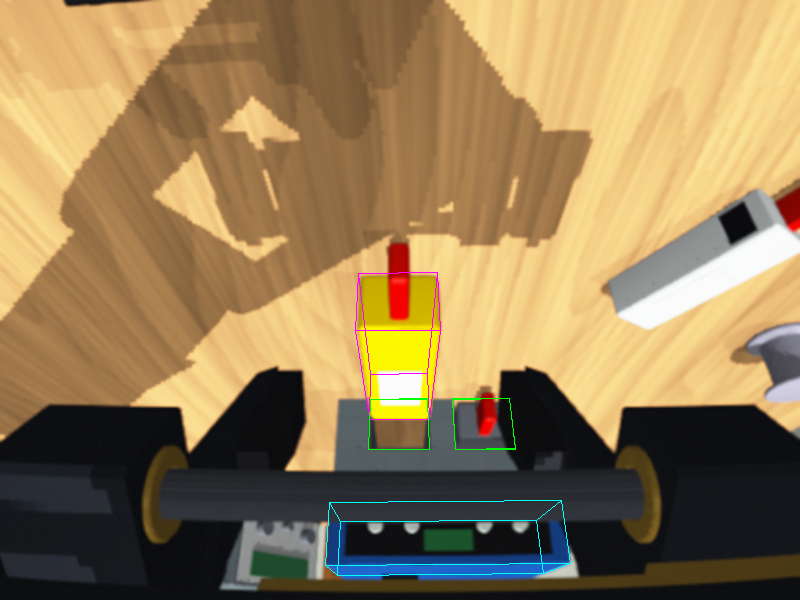

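The leaned wrist view shows the pack overlay matching the pack (400,330). The free bay's opening is at (400,430) and the spare's grip at (487,415), near the model outlines. I'll zoom in to refine the bay line.

```bash
cat > j.py <<'E'
from h import *
c=camera('wrist'); s=8; x0,y0,w,h=205,240,130,60
im=cv2.resize(c['pixels'][y0:y0+h,x0:x0+w],None,fx=s,fy=s,interpolation=cv2.INTER_CUBIC)
D=(512,-136,-1.7)
for x in (-40,40):
    P=box(*D,(x-28,x+28),(0,0),(0,50))[[0,1,5,4]]
    q=((proj(c,P)-[x0,y0]+.5)*s).astype(np.int32); cv2.polylines(im,[q],True,(0,255,0),1)
q=((proj(c,box(*D,(-100,100),(0,0),(0,50))[[0,1,5,4]])-[x0,y0]+.5)*s).astype(np.int32); cv2.polylines(im,[q],True,(255,255,0),1)
cv2.imwrite('pics/w5.png',im[:, :][:, :800] if im.shape[1]<=800 else cv2.resize(im,(800,int(h*s*800/(w*s)))))
g=cv2.cvtColor(c['pixels'],cv2.COLOR_BGR2HSV)
for r in (272,276,280,283): print(r,[tuple(map(int,g[r,x])) for x in range(228,284,2)])
E
python3 j.py
```

```text
272 [(98, 37, 103), (99, 35, 103), (96, 35, 102), (98, 37, 103), (95, 33, 86), (0, 0, 45), (15, 129, 115), (15, 137, 128), (15, 139, 128), (16, 139, 127), (15, 138, 129), (16, 137, 127), (15, 136, 124), (16, 135, 119), (16, 136, 124), (15, 137, 130), (16, 138, 139), (15, 134, 141), (15, 137, 134), (16, 136, 133), (15, 137, 136), (16, 136, 135), (16, 85, 81), (99, 38, 68), (100, 37, 103), (99, 35, 102), (99, 40, 103), (96, 35, 102)]
276 [(94, 35, 101), (97, 33, 101), (95, 33, 100), (99, 35, 103), (96, 32, 79), (105, 44, 46), (15, 121, 105), (16, 136, 126), (15, 136, 124), (16, 137, 125), (15, 138, 126), (15, 137, 127), (15, 137, 125), (16, 137, 121), (15, 137, 123), (15, 137, 130), (16, 139, 139), (16, 137, 143), (16, 139, 138), (15, 136, 137), (16, 139, 138), (15, 136, 131), (18, 40, 63), (97, 36, 64), (98, 37, 103), (97, 33, 102), (97, 33, 102), (96, 35, 101)]
280 [(95, 33, 100), (98, 31, 99), (99, 33, 102), (97, 33, 100), (99, 33, 77), (99, 41, 44), (15, 86, 77), (15, 135, 125), (15, 136, 124), (16, 136, 122), (15, 135, 125), (16, 139, 127), (15, 138, 126), (16, 138, 120), (15, 136, 124), (16, 137, 134), (16, 137, 140), (16, 137, 143), (16, 137, 140), (16, 139, 136), (16, 137, 136), (16, 133, 128), (70, 14, 55), (100, 36, 63), (95, 31, 99), (97, 33, 99), (96, 36, 100), (97, 33, 100)]
283 [(97, 33, 100), (99, 33, 101), (98, 31, 100), (99, 33, 102), (101, 38, 73), (100, 35, 44), (15, 46, 56), (15, 135, 121), (15, 137, 123), (16, 136, 122), (15, 139, 121), (15, 138, 124), (16, 139, 125), (15, 134, 124), (16, 136, 129), (16, 136, 137), (15, 137, 143), (16, 137, 143), (16, 138, 139), (15, 136, 139), (16, 141, 137), (15, 129, 128), (97, 44, 52), (98, 34, 60), (102, 33, 100), (98, 31, 100), (100, 31, 100), (99, 33, 101)]
```

View pics/w5.png

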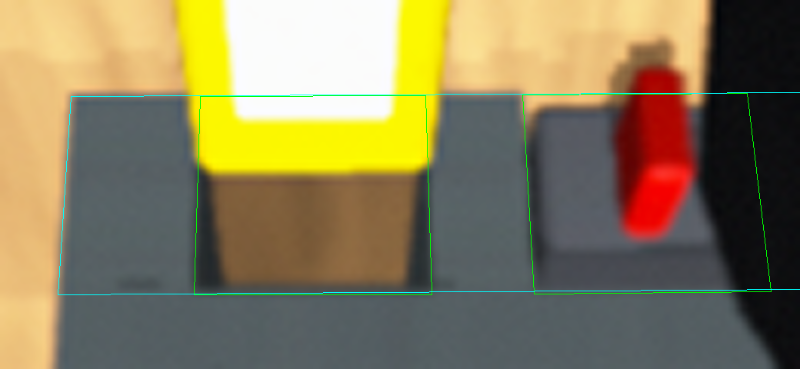

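```bash
cat > k.py <<'E'
from h import *
from scipy.optimize import least_squares
from e import yellow_fit
c=camera('wrist'); g=cv2.cvtColor(c['pixels'],cv2.COLOR_BGR2HSV); S=g[...,1].astype(float)
obs=[]
for r in range(269,286):
    row=S[r,228:286]; i=np.nonzero(row>85)[0]
    if len(i)<10: continue
    a,b=i[0],i[-1]
    L=228+a-(row[a]-85)/(row[a]-row[a-1]); Rr=228+b+(row[b]-85)/(row[b]-row[b+1]); obs.append((r,L,Rr))
print(np.round(obs[::4],1).tolist())
ys=np.linspace(-90,5,200)
def res(v):
    out=[]
    for k,s in ((1,-28),(2,28)):
        Rz=R.from_euler('z',v[1],degrees=True)
        P=Rz.apply(np.c_[np.full(200,-40+s),ys,np.zeros(200)])+[v[0],-136,0]
        q=proj(c,P); o=np.argsort(q[:,1])
        for ob in obs: out.append(np.interp(ob[0],q[o,1],q[o,0])-ob[k])
    return out
f=least_squares(res,[512,-1.7]); print('dock x,yaw (y=-136):',f.x.round(2),np.sqrt(np.mean(f.fun**2)).round(2))
f2=least_squares(lambda v:res([v[0],-1.7]),[512]); print(f2.x, np.sqrt(np.mean(f2.fun**2)).round(2))
v,e=yellow_fit(c,[476.5,-2.5,-1.8],0,90); print('pack',v.round(2),round(e,3))
# grip red blob
m=(((g[...,0]<8)|(g[...,0]>172))&(S>150)); m[:, :240]=0; m[:,272:]=0; m[:140]=0;m[215:]=0
h=cv2.convexHull(cv2.findNonZero(m.astype(np.uint8))); q=np.zeros((384,512),np.uint8); cv2.fillConvexPoly(q,h,1)
w,e=fit([(c,q.astype(float))],lambda p:box(p[0],p[1],v[2],(-6,6),(-20,20),(7,35)),[479,92,],[4,4]); print('grip',w.round(1),round(e,3))
E
python3 k.py
```

```text
[[269.0, 238.7, 272.2], [273.0, 239.2, 271.8], [277.0, 239.7, 271.4], [281.0, 240.2, 270.8], [285.0, 240.9, 270.3]]
dock x,yaw (y=-136): [510.84  -1.06] 0.51
[511.78954967] 0.52
pack [476.74  -4.91  -1.6 ] 0.031
grip [479.  92.] 0.169
```

```bash
python3 -c "
from h import *
M=down(88.4,-40); g=np.array([479.4,97,26]); twist(g+8*M[:,2],M,7); print(g+8*M[:,2],get_state()['position'])"
```

```text
12.47 rows 7 [ 0.011 -0.01   0.722] [-0.002 -0.001 -0.007] q [ 0.47  0.49  1.61 -0.6   1.45  0.7 ]
[479.25641853  91.85970403  19.87164446] [484.07366983 187.37982635 137.48777826]
```

Call:
{"op": "drive_tool", "data": {"rows": [[[0.01, -0.01, 0.9, 0, 0, -0.006, 0.4], [0.01, -0.01, 0.9, 0, 0, -0.006, 0.4], [0.01, -0.01, 0.9, 0, 0, -0.006, 0.4], [0.01, -0.01, 0.9, 0, 0, -0.006, 0.4], [0.01, -0.01, 0.7, 0, 0, -0.006, 0.4], [0.01, -0.01, 0.5, 0, 0, -0.006, 0.4], [0.01, -0.01, 0.2, 0, 0, -0.006, 0.4], [0, 0, 0, 0, 0, 0, 0.4]]]}}

```text
time: 13.13
position: [477.9, 92.2, 19.8]
orientation: [0.674, 0.655, -0.247, 0.237]
contact_force: [0.3, 0.8, 0.1]
finger_gap: 53.0
grasp_force: 0.0
```

Call:
{"op": "drive_tool", "data": {"rows": [[[0, 0, 0, 0, 0, 0, 0.4], [0, 0, 0, 0, 0, 0, 0.4]]]}}

```text
time: 13.3
position: [479.5, 94.1, 21.2]
orientation: [0.674, 0.655, -0.245, 0.238]
contact_force: [0.1, -1.1, -0.1]
finger_gap: 53.0
grasp_force: 0.0
```

```bash
cat > l.py <<'E'
from h import *
c=camera('wrist'); s=get_state(); print(s['position'],s['contact_force'],s['finger_gap'])
M=down(88.4,-40); g=np.array([479.4,97,26]); twist(g+8*M[:,2],M,2)
cv2.imwrite('pics/w6.png',cv2.resize(c['pixels'],(800,600)))
E
python3 l.py
```

```text
[479.47872368  94.26128655  21.15394171] [0.74793027 0.25634764 0.51861631] 52.771192038239434
13.35 rows 2 [-0.017 -0.003  0.042] [ 0.001 -0.003  0.005] q [ 0.32  0.6   1.76 -0.71  1.18  0.77]
```

View pics/w6.png

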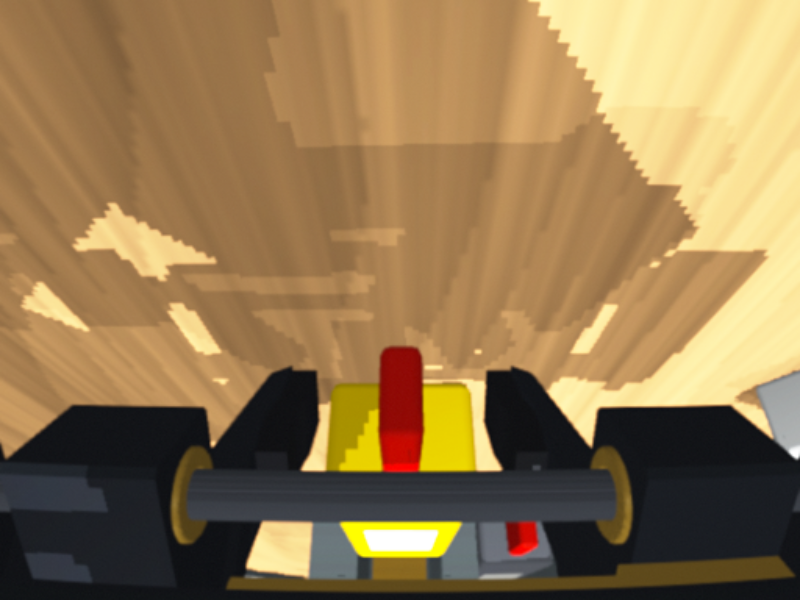

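The picture shows the red fin (401,410) centred between the fingers, so I close them.

Call:
{"op": "drive_tool", "data": {"rows": [[[0, 0, 0, 0, 0, 0, 1], [0, 0, 0, 0, 0, 0, 1], [0, 0, 0, 0, 0, 0, 1], [0, 0, 0, 0, 0, 0, 1], [0, 0, 0, 0, 0, 0, 1], [0, 0, 0, 0, 0, 0, 1], [0, 0, 0, 0, 0, 0, 1], [0, 0, 0, 0, 0, 0, 1]]], "grip_force": 20}}

```text
time: 14.02
position: [478.6, 93.6, 20.0]
orientation: [0.673, 0.656, -0.246, 0.238]
contact_force: [-0.5, 0.9, -0.3]
finger_gap: 11.6
grasp_force: 20.0
```

```bash
cat > m.py <<'E'
from h import *
s=get_state(); p=s['position']; print(p,s['contact_force'],s['finger_gap'],s['grasp_force'])
c=camera('side'); c2=camera('wrist')
M=R.from_quat(s['orientation']).as_matrix(); gp=p-8*M[:,2]; print('yaw of tool x',np.degrees(np.arctan2(M[1,0],M[0,0])),'grasp',gp)
# bay line: x=471.5+.0262 t, y=-135+t ; tool target at stage t of pack origin
k=99.4+2.5   # grasp y minus pack y
Md=down(88.5,-40)
for yp in (-45,-100,-190):   # pack origin y in world
    yy=yp+k; xx=471.5+.0262*(yy+135); twist([xx,yy-5.1,p[2]],Md,6); print(yp,xx,yy-5.1)
E
python3 m.py
```

```text
[478.58690311  93.56903613  20.02185299] [-0.46511938  0.90243867 -0.2656847 ] 11.602103436801174 19.99832190165762
yaw of tool x 88.56005579397605 grasp [478.74360427  98.71038198  26.14900628]
14.12 rows 6 [-0.178 -0.005  0.149] [-0.004  0.     0.001] q [ 0.32  0.6   1.76 -0.71  1.18  0.77]
-45 476.52778 51.800000000000004
14.12 rows 6 [-0.412 -0.005  0.346] [-0.004  0.     0.001] q [ 0.32  0.6   1.76 -0.71  1.18  0.77]
-100 475.08678 -3.199999999999994
14.12 rows 6 [-0.795 -0.005  0.667] [-0.004  0.     0.001] q [ 0.32  0.6   1.76 -0.71  1.18  0.77]
-190 472.72878 -93.19999999999999
```

Call:
{"op": "drive_tool", "data": {"rows": [[[-0.178, -0.006, 0.149, 0, 0, 0, 1], [-0.178, -0.006, 0.149, 0, 0, 0, 1], [-0.178, -0.006, 0.149, 0, 0, 0, 1], [-0.178, -0.006, 0.149, 0, 0, 0, 1], [-0.178, -0.006, 0.149, 0, 0, 0, 1], [-0.178, -0.006, 0.149, 0, 0, 0, 1], [0, 0, 0, 0, 0, 0, 1], [0, 0, 0, 0, 0, 0, 1]]]}}

```text
time: 14.78
position: [475.7, 50.5, 20.0]
orientation: [0.673, 0.655, -0.247, 0.238]
contact_force: [1.0, -2.0, -1.7]
finger_gap: 11.6
grasp_force: 20.0
```

```bash
cat > n.py <<'E'
from h import *
s=get_state(); p=s['position']; print(p,s['contact_force'],s['finger_gap'],s['grasp_force'])
M=R.from_quat(s['orientation']).as_matrix(); gp=p-8*M[:,2]; print('yaw',np.degrees(np.arctan2(M[1,0],M[0,0])),'grasp',gp.round(1),'line x',471.5+.0262*(gp[1]+135))
c=camera('top'); im=c['pixels']
x0,y0,w,h=255,135,170,120
cv2.imwrite('pics/t7.png',cv2.resize(im[y0:y0+h,x0:x0+w],(800,565),interpolation=cv2.INTER_CUBIC))
c=camera('wrist'); cv2.imwrite('pics/w7.png',cv2.resize(c['pixels'][200:],None,fx=1.56,fy=1.56))
E
python3 n.py
```

```text
[475.71935394  50.5423387   20.01479888] [ 1.02806749 -1.97461583 -1.72535448] 11.640802942147715 19.99703913083067
yaw 88.54018604887588 grasp [475.9  55.7  26.1] line x 476.49612876621876
```

View pics/w7.png

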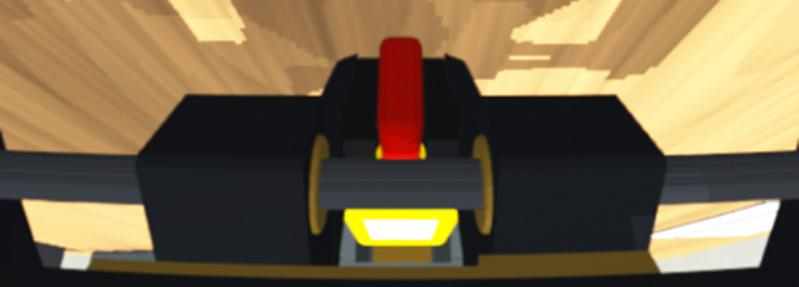

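Call:
{"op": "drive_tool", "data": {"rows": [[[-0.15, 0.004, 0.126, 0, 0, 0, 1], [-0.15, 0.004, 0.126, 0, 0, 0, 1], [-0.15, 0.004, 0.126, 0, 0, 0, 1], [-0.15, 0.004, 0.126, 0, 0, 0, 1], [-0.15, 0.004, 0.126, 0, 0, 0, 1], [-0.15, 0.004, 0.126, 0, 0, 0, 1], [0, 0, 0, 0, 0, 0, 1]]]}}

```text
time: 15.47
position: [475.6, 15.1, 20.0]
orientation: [0.673, 0.655, -0.247, 0.238]
contact_force: [0.6, -2.3, -3.5]
finger_gap: 11.8
grasp_force: 20.0
```

```bash
python3 n.py
```

```text
[475.56079466  15.0666689   20.02636709] [ 0.57235998 -2.26346592 -3.50864208] 11.82420055207369 20.000436474219896
yaw 88.5415573649693 grasp [475.7  20.2  26.1] line x 475.56661146074106
```

View pics/t7.png

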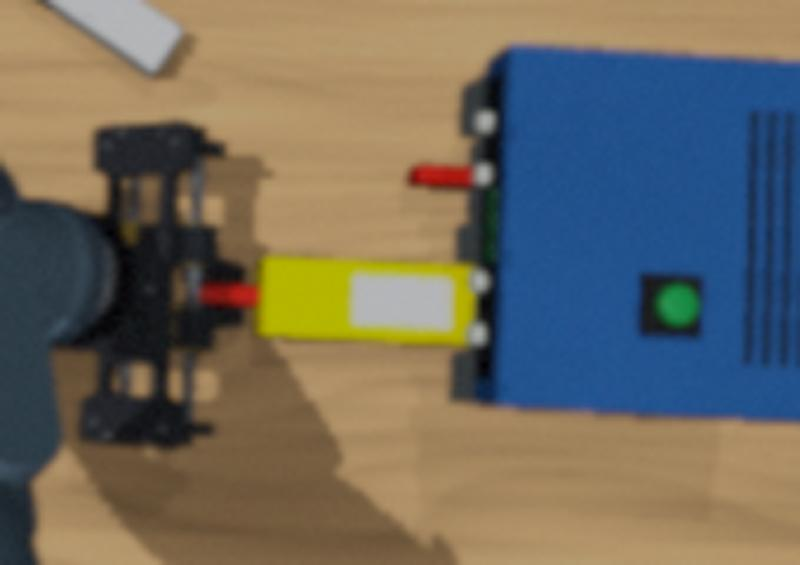

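The top crop shows the pack (370,300) entering the free bay squarely, with no sideways force. I continue.

Call:
{"op": "drive_tool", "data": {"rows": [[[-0.2, 0, 0.168, 0, 0, 0, 1], [-0.25, 0, 0.21, 0, 0, 0, 1], [-0.25, 0, 0.21, 0, 0, 0, 1], [-0.25, 0, 0.21, 0, 0, 0, 1], [-0.2, 0, 0.168, 0, 0, 0, 1], [0, 0, 0, 0, 0, 0, 1]]]}}

```text
time: 16.07
position: [474.2, -30.5, 20.1]
orientation: [0.674, 0.655, -0.247, 0.237]
contact_force: [0.5, -1.9, -3.2]
finger_gap: 11.9
grasp_force: 20.0
```

```bash
python3 n.py
```

```text
[474.17809321 -30.49591338  20.10477554] [ 0.46568023 -1.89165077 -3.21244823] 11.937609959137102 19.998118732182775
yaw 88.50218993511427 grasp [474.4 -25.3  26.2] line x 474.3728874858528
```

Call:
{"op": "drive_tool", "data": {"rows": [[[-0.2, 0, 0.168, 0, 0, 0, 1], [-0.25, 0, 0.21, 0, 0, 0, 1], [-0.25, 0, 0.21, 0, 0, 0, 1], [-0.25, 0, 0.21, 0, 0, 0, 1], [-0.25, 0, 0.21, 0, 0, 0, 1], [-0.2, 0, 0.168, 0, 0, 0, 1], [-0.15, 0, 0.126, 0, 0, 0, 1], [0, 0, 0, 0, 0, 0, 1]]]}}

```text
time: 16.83
position: [472.7, -90.8, 20.1]
orientation: [0.674, 0.655, -0.247, 0.238]
contact_force: [0.1, -2.0, -3.1]
finger_gap: 11.8
grasp_force: 20.0
```

```bash
python3 n.py
```

```text
[472.66608821 -90.82482058  20.14440105] [ 0.05024197 -1.98052221 -3.11153788] 11.796620264733406 19.992679015849717
yaw 88.49429663645758 grasp [472.8 -85.7  26.3] line x 472.7922351140887
```

Call:
{"op": "drive_tool", "data": {"rows": [[[-0.13, 0, 0.109, 0, 0, 0, 1], [-0.13, 0, 0.109, 0, 0, 0, 1], [-0.13, 0, 0.109, 0, 0, 0, 1], [-0.1, 0, 0.084, 0, 0, 0, 1], [-0.05, 0, 0.042, 0, 0, 0, 1], [0, 0, 0, 0, 0, 0, 1]]]}}

```text
time: 17.43
position: [472.4, -111.1, 20.1]
orientation: [0.673, 0.655, -0.247, 0.238]
contact_force: [0.6, -1.8, -3.5]
finger_gap: 11.9
grasp_force: 20.0
```

Call:
{"op": "drive_tool", "data": {"rows": [[[-0.025, 0, 0.021, 0, 0, 0, 1], [-0.025, 0, 0.021, 0, 0, 0, 1], [-0.025, 0, 0.021, 0, 0, 0, 1], [0, 0, 0, 0, 0, 0, 1]]]}}

```text
time: 17.77
position: [472.4, -113.3, 20.1]
orientation: [0.673, 0.656, -0.246, 0.238]
contact_force: [0.3, 2.3, -2.3]
finger_gap: 11.7
grasp_force: 20.0
```

Call:
{"op": "drive_tool", "data": {"rows": [[[-0.025, 0, 0.021, 0, 0, 0, 1], [-0.025, 0, 0.021, 0, 0, 0, 1], [0, 0, 0, 0, 0, 0, 1]]]}}

```text
time: 18.02
position: [472.3, -115.3, 20.0]
orientation: [0.673, 0.656, -0.246, 0.238]
contact_force: [1.0, 1.5, -2.9]
finger_gap: 12.0
grasp_force: 20.0
```

Call:
{"op": "drive_tool", "data": {"rows": [[[-0.025, 0, 0.021, 0, 0, 0, 1], [-0.025, 0, 0.021, 0, 0, 0, 1], [0, 0, 0, 0, 0, 0, 1]]]}}

```text
time: 18.27
position: [472.2, -117.4, 20.0]
orientation: [0.673, 0.656, -0.246, 0.238]
contact_force: [-0.4, 1.0, -3.4]
finger_gap: 11.9
grasp_force: 20.0
```

```bash
python3 n.py
```

```text
[ 472.24311807 -117.3902443    20.01590356] [-0.37916559  0.95693673 -3.38484389] 11.911148897383214 19.990712623111904
yaw 88.55285402870422 grasp [ 472.4 -112.2   26.1] line x 472.09609755857605
```

Call:
{"op": "drive_tool", "data": {"rows": [[[-0.025, 0, 0.021, 0, 0, 0, 1], [-0.025, 0, 0.021, 0, 0, 0, 1], [0, 0, 0, 0, 0, 0, 1]]]}}

```text
time: 18.62
position: [472.4, -117.5, 20.0]
orientation: [0.673, 0.656, -0.245, 0.237]
contact_force: [-2.3, 15.5, 3.9]
finger_gap: 11.9
grasp_force: 20.0
```

Call:
{"op": "drive_tool", "data": {"rows": [[[-0.025, 0, 0.021, 0, 0, 0, 1], [-0.02, 0, 0.017, 0, 0, 0, 1], [0, 0, 0, 0, 0, 0, 1]]]}}

```text
time: 18.87
position: [472.4, -118.1, 20.0]
orientation: [0.673, 0.656, -0.244, 0.237]
contact_force: [-3.6, 25.8, 9.6]
finger_gap: 12.2
grasp_force: 20.0
```

Force rose at TCP y = -117.5, so the pack has reached the back wall. I ease off, then check how far the grip sticks out against the spare's.

Call:
{"op": "drive_tool", "data": {"rows": [[[0.03, 0, -0.025, 0, 0, 0, 1], [0.018, 0, -0.015, 0, 0, 0, 1], [0, 0, 0, 0, 0, 0, 1]]]}}

```text
time: 19.12
position: [472.5, -118.0, 20.0]
orientation: [0.673, 0.656, -0.245, 0.238]
contact_force: [-0.3, 10.3, 1.0]
finger_gap: 12.0
grasp_force: 20.0
```

```bash
python3 n.py
python3 - <<'E'
from h import *
for n in ('top','side'):
    c=camera(n); q=place_of('pack_grip',c)
    for r in q:
        w=at_z(c,r['uv'],21)
        if abs(w[1]+120)<60: print(n,round(r['p'],2),w.round(1))
    h=cv2.cvtColor(c['pixels'],cv2.COLOR_BGR2HSV); m=(((h[...,0]<8)|(h[...,0]>172))&(h[...,1]>140)).astype(np.uint8)
    k,L,S,C=cv2.connectedComponentsWithStats(m)
    for i in range(1,k):
        w=at_z(c,C[i],21)
        if S[i,4]>8 and abs(w[1]+120)<60 and 430<w[0]<600: print(n,'red',S[i].tolist(),w.round(1), 'far end',at_z(c,(S[i,0]-.5,C[i][1]),35).round(1))
E
```

```text
[ 472.53925313 -118.03107158   20.0154947 ] [-0.26420103 10.27717773  0.98737363] 12.040912555624848 20.000383544247597
yaw 88.56155612651139 grasp [ 472.7 -112.9   26.1] line x 472.07911604899624
top 0.46 [ 472.6 -119.5   21. ]
top red [347, 170, 8, 5, 35] [ 552.5 -126.8   21. ] far end [ 550.5 -111.7   35. ]
top red [346, 196, 10, 7, 51] [ 472.5 -127.3   21. ] far end [ 471.6 -109.4   35. ]
```

View pics/t7.png

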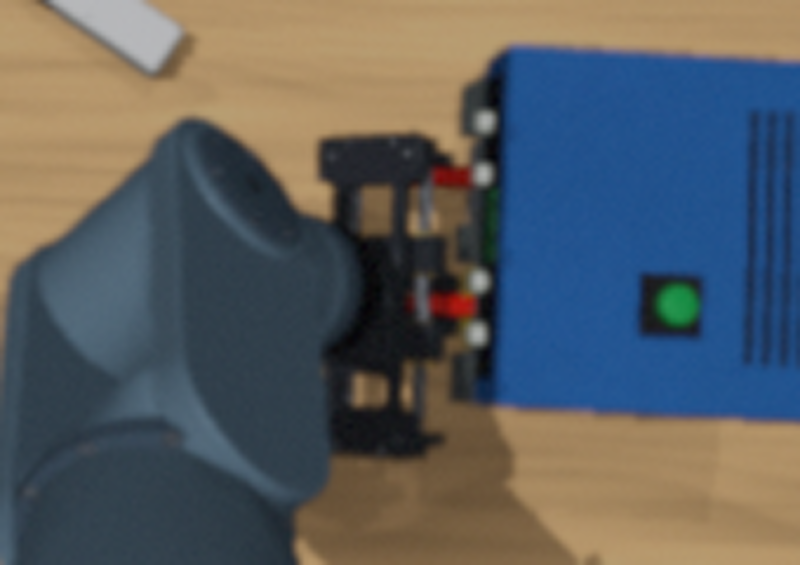

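Call:
{"op": "drive_tool", "data": {"rows": [[[0.018, 0, -0.015, 0, 0, 0, 1], [0, 0, 0, 0, 0, 0, 0.6], [0, 0, 0, 0, 0, 0, 0.6], [0, 0, 0, 0, 0, 0, 0.6], [0, 0, 0, 0, 0, 0, 0.6], [0, 0, 0, 0, 0, 0, 0.6]]]}}

```text
time: 19.92
position: [472.4, -118.6, 20.2]
orientation: [0.673, 0.655, -0.246, 0.238]
contact_force: [0.3, 0.1, -1.4]
finger_gap: 35.5
grasp_force: 0.3
```

Call:
{"op": "drive_tool", "data": {"rows": [[[0, 0, -0.5, 0, 0, 0, 0.6], [0, 0, -0.9, 0, 0, 0, 0.6], [0, 0, -0.9, 0, 0, 0, 0.6], [0, 0, -0.9, 0, 0, 0, 0.6], [0, 0, -0.9, 0, 0, 0, 0.6], [0, 0, -0.9, 0, 0, 0, 0.6], [0, 0, 0, 0, 0, 0, 0.6], [0, 0, 0, 0, 0, 0, 0.6]]]}}

```text
time: 20.58
position: [476.2, -21.4, 135.9]
orientation: [0.673, 0.656, -0.245, 0.239]
contact_force: [-0.5, -1.0, 0.6]
finger_gap: 35.1
grasp_force: 0.0
```

Run:
```python
from h import *
s=get_state(); print(s['position'],s['finger_gap'])
c=camera('wrist'); t=camera('top')
h=cv2.cvtColor(c['pixels'],cv2.COLOR_BGR2HSV); m=(((h[...,0]<8)|(h[...,0]>172))&(h[...,1]>140)).astype(np.uint8)
k,L,S,C=cv2.connectedComponentsWithStats(m)
for i in range(1,k):
    if S[i,4]>60:
        q=np.zeros((384,512)); q[L==i]=1
        x0=at_z(c,C[i],21)
        if abs(x0[1]+120)<60:
            w,e=fit([(c,q)],lambda p:box(p[0],p[1],-1.5,(-6,6),(-20,20),(7,35)),x0[:2],[4,4]); 
            d=R.from_euler('z',1.5,degrees=True).apply([w[0]-511.5,w[1]+136,0]); print('grip world',w.round(1),'dock',d.round(1),round(e,3))
a=cv2.resize(c['pixels'][170:330,150:400],(800,512),interpolation=cv2.INTER_CUBIC); cv2.imwrite('pics/w8.png',a)
```

```text
[476.18143486 -21.44489514 135.86541525] 35.078766765054695
grip world [ 472.2 -118.8] dock [-39.7  16.2   0. ] 0.214
grip world [ 552.4 -122.5] dock [40.5 14.5  0. ] 0.175
```

View pics/w8.png

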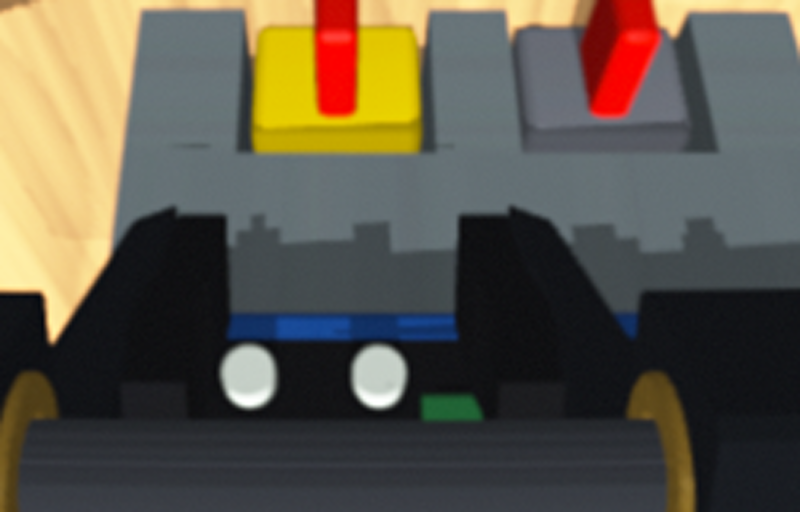

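The wrist crop shows the yellow pack (335,90) as deep in its bay as the home spare (605,90). Their front and top edges are level at rows 27 and 125. The gripper is clear, so I hand in.

```bash
python3 -c "
from station import *
print(hand_in())"
```

```text
the job is handed in; nothing more can be done
None
```

The yellow pack was laid on the bench, re-gripped by its red grip and slid home into the free bay under the green lamp. The end push peaked at about 28 N, it sits level with the spare, and I released it and handed the job in at about 21 s.

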